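# Carry the cooled pewter cups to the polishing rack in the same order

### The job

The four pewter vessels soldered this morning have cooled on the firebrick tiles of the hearth tray. Move them to the empty wooden peg rack for polishing, keeping the order of the row: the one at the left end of the tray, as the robot sees it, goes over the left-end peg, and so on to the right end, because they are polished in the order they were soldered. Stand each one mouth down over its peg, flat on the board, set down gently and not dropped, and do not knock the finished pedestal dish out of its place.

Things in the scene. Friction and masses are not known exactly. Their poses are not given: they have to be found in the camera images.
- hex_cup: Hexagonal cup, 54 mm across flats (62 mm across corners), 78 mm tall, 3 mm walls, about 0.2 kg; from above a hexagon. Pewter, mouth down, base up; origin at the centre of the mouth plane (its underside), z up. Its x axis points squarely at one flat; the flats lie every 60 degrees from there.
- square_cup: Square cup, 48 mm across flats, 66 mm tall, 3 mm walls, about 0.18 kg; from above a square. Pewter, mouth down, base up; origin at the centre of the mouth plane (its underside), z up. Its x and y axes point squarely at the flats.
- round_beaker: Round tall beaker, 52 mm across, lip 55 mm; 92 mm tall, 3 mm walls, about 0.2 kg; from above a plain disc. Pewter, mouth down, base up; origin at the centre of the mouth plane (its underside), z up. 
- petal_cup: Fluted cup of twelve round petals, 62 mm across the petals (clear space inside 48 mm across), petals 58 mm tall, with a foot 40 mm across on top: 68 mm tall in all, about 0.19 kg; from above a flower. Pewter, mouth down, base up; origin at the centre of the mouth plane (its underside), z up. A petal lies on its x axis and every 30 degrees from there; it may be gripped at any angle.
- tile_a: The tile on which the hexagonal cup stands at the start. Tile 90 x 90 x 20 mm, buff firebrick, fixed in the dark steel hearth tray in a row of four alike at 95 mm pitch, in any order, its rim visible round the vessel. Origin at the centre of its underside, 4 mm above the bench; top face 24 mm above the bench; y axis along the row to the robot's left, x away from the robot.
- tile_b: The tile on which the square cup stands at the start. Tile 90 x 90 x 20 mm, buff firebrick, fixed in the dark steel hearth tray in a row of four alike at 95 mm pitch, in any order, its rim visible round the vessel. Origin at the centre of its underside, 4 mm above the bench; top face 24 mm above the bench; y axis along the row to the robot's left, x away from the robot.
- tile_c: The tile on which the round beaker stands at the start. Tile 90 x 90 x 20 mm, buff firebrick, fixed in the dark steel hearth tray in a row of four alike at 95 mm pitch, in any order, its rim visible round the vessel. Origin at the centre of its underside, 4 mm above the bench; top face 24 mm above the bench; y axis along the row to the robot's left, x away from the robot.
- tile_d: The tile on which the petal cup stands at the start. Tile 90 x 90 x 20 mm, buff firebrick, fixed in the dark steel hearth tray in a row of four alike at 95 mm pitch, in any order, its rim visible round the vessel. Origin at the centre of its underside, 4 mm above the bench; top face 24 mm above the bench; y axis along the row to the robot's left, x away from the robot.
- rack: Fixed wooden peg rack: board 95 x 385 mm, top 26 mm above the bench, four upright round-topped pegs 14 mm thick rising 40 mm above the board. Origin on the bench under its centre; y along the row to the robot's left, x away from the robot, z up; pegs at x = 0, y = +142.5, +47.5, -47.5, -142.5 mm. Stands left or right of the tray.
- dish: Bystander: finished pedestal dish, polished, eight petals 114 mm across, 76 mm tall, about 0.45 kg, standing on the bench beyond the racks; origin at the centre of its foot.

How it is judged:
By the outcome, as a careful person would: the job done as asked, in the order asked, and still so for the second after the job is handed in, with the robot touching nothing.
It also fails if it takes over 109 s, if anything falls off the work surface, if the arm or the gripper's body presses on something with over 40 N, if the wrist force passes 120 N, or if a joint passes its speed limit or range.

### The arm

A 6-joint arm with a two-finger parallel gripper is mounted at the origin on the work surface. World frame = base frame: x ahead of the robot, y to its left, z up, the work surface at z = 0. Lengths are in m, angles in degrees, forces in N, time in s.
With the tool pointing down it reaches from about 0.25 to 0.725 m from the base axis. Payload 9.7 kg.
Tool frame: the origin (TCP) lies between the finger pads; the fingertips stand 25 mm ahead of it and the grasp point (between the pads) lies 6 mm ahead of it; z points along the fingers, y is the line along which they close (so a half turn about z gives the same grasp; the last joint's range is limited). The gripper opens to 85 mm and grips with 20 to 120 N. Pads are 22 mm wide; open, the fingers measure 114 mm over their backs; the gripper's body (76 mm by 85 mm) begins 54 mm behind the grasp point. The pads swing forward as they close: fully open they stand 13 mm farther back than shut.
Start: joints at [72.078, 4.979, 10.078, 95.1, 0, 90], TCP at [0.169, 0.523, 0.225] pointing down, gripper open.
Joint ranges: [-179.16, 179.16], [-48.56, 103.87], [-65.8, 70.77], [-126.05, 130.52], [-82.76, 87.17], [-180, 180]. Speed limits (degrees/s): [127.2, 127.2, 147.25, 180, 180, 180].

### API

Orientations are given as [roll, pitch, yaw] about the fixed x, y, z axes, in that order (R = Rz(yaw) Ry(pitch) Rx(roll)).
In Python, from workcell import bot gives the robot as it stands.
- The arm moves only by the shell command python3 drive.py 'ROWS' [FORCE]. ROWS is rows parted by semicolons, their numbers by spaces, 1 to 5 of them, each of 5 numbers: dx, dy, dz in m, then a turn about the tool's z in degrees, then the finger opening in m; each row is the pose to reach, as a shift and turn from the pose commanded when the command began, along the tool's axes at that moment; what a row does not reach only later rows make up. A row lasts 1/12 s, in which the tool goes at most 0.0417 m and 7.16 degrees, less where a joint would pass 70% of its speed; a pose out of reach is approached as far as the arm can. The fingers move at their own pace and stop on an object; FORCE is the grip in N (left out, the last holds). Time passes only in rows, so rows that do not move let the fingers close. It prints the time, the measured TCP pose, the force, the opening and the grip force at its end.
- bot.get_obs(): the state, without advancing time (a new reading comes with each control period).
- bot.camera(name): name is "side" or "top" or "wrist"; returns the picture (420x560x3 uint8, blue, green, red); there is no depth.
- bot.camera_info(name): a dict with "mtx" (3x3 intrinsics, pixels), "extrinsics" (4x4, takes a point from camera to world coordinates). Camera axes: x right, y down, z forward; pixel columns grow to the right and rows downward; lengths in m; the calibration is good to about 2 mm. A picture is of the moment at which its call begins: read the wrist's pose just before it. camera_info takes no time and is no camera call; for the wrist camera it gives the pose at the moment of the call.
- bot.job_done(): hands the job in; it is judged then, once.
The state is a dict: "time": time; "q": joint angles; "qd": joint speeds; "joint_efforts": joint torques, N m; "ee_pos": TCP position; "tcp_rot": TCP orientation; "wrist_force": force on the tool from outside, world axes, zero at the start; "torque": the same for the moment, N m; "opening": finger opening in m; "grasp_force": force on a finger pad.
Only numpy, scipy, OpenCV 4.12 (cv2) and the standard library are available. Lean on these libraries where they do the work, as an engineer would, in place of code of your own. Each camera call takes 0.05 s, during which the arm holds its last target. There are 200 camera calls.

## Working session

There is one attempt and no reset: what is moved stays moved. The work goes in short steps, Python scripts to look and compute and a shell command to move; the robot and the scene stay as the last step left them, time stands still between calls to the robot, and variables do not carry over. Pictures are saved under pics/ and viewed, at most 14 in all, crops included, and the job is handed in when it is done.

```bash
ls; mkdir -p pics; python3 - <<'E'
from workcell import bot
import cv2
o=bot.get_obs();print(o)
for n in("top","side"):
    cv2.imwrite(f"pics/{n}0.png",bot.camera(n)); i=bot.camera_info(n);print(n,i)
cv2.imwrite("pics/wrist0.png",bot.camera("wrist"));print(bot.camera_info("wrist"))
E
```

```text
drive.py
pics
workcell.py
{'time': 0.0, 'q': array([ 7.20765265e+01,  5.00936056e+00,  1.00326902e+01,  9.50984370e+01,
       -9.16239911e-04,  8.99995334e+01]), 'qd': array([-0.02478896,  0.0513607 , -0.07023374,  0.02506144,  0.08953146,
        0.00989558]), 'joint_efforts': array([-8.31608450e-04, -5.20386171e+01,  4.64805257e+01,  1.62239769e-02,
        1.28863767e-04,  8.37078460e-06]), 'ee_pos': array([0.16919035, 0.52307544, 0.22398396]), 'tcp_rot': array([-1.79924893e+02,  9.15627473e-04,  1.62076994e+02]), 'wrist_force': array([ 0.36262471, -0.01995619, -1.14654336]), 'torque': array([-0.00603388, -0.00992564, -0.0184814 ]), 'grasp_force': 0.0, 'opening': 0.08527607018842588}
top {'mtx': array([[446.97458624,   0.        , 285.81466943],
       [  0.        , 446.97458624, 211.15468261],
       [  0.        ,   0.        ,   1.        ]]), 'extrinsics': array([[-2.08212437e-03, -9.92887098e-01,  1.19041486e-01,
         4.93154124e-01],
       [-9.99847786e-01,  4.90081213e-06, -1.74472073e-02,
         1.425894
[... 331 characters left out ...]
   1.        ]]), 'extrinsics': array([[ 0.71748082, -0.33590741,  0.6102356 , -0.13613104],
       [-0.69656839, -0.35064506,  0.62597166, -0.76025184],
       [ 0.00370758, -0.87419349, -0.48556359,  0.65265878],
       [ 0.        ,  0.        ,  0.        ,  1.        ]])}
{'mtx': array([[303.55526717,   0.        , 275.3741093 ],
       [  0.        , 303.55526717, 208.60552769],
       [  0.        ,   0.        ,   1.        ]]), 'extrinsics': array([[ 0.30769519,  0.91143534,  0.27314701,  0.09981182],
       [ 0.95148404, -0.29434005, -0.08967753,  0.54573923],
       [-0.00133717,  0.28748836, -0.9577832 ,  0.37424543],
       [ 0.        ,  0.        ,  0.        ,  1.        ]])}
```
View pics/top0.png

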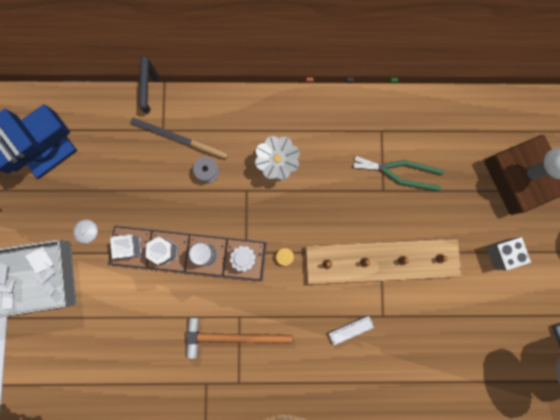

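View pics/side0.png

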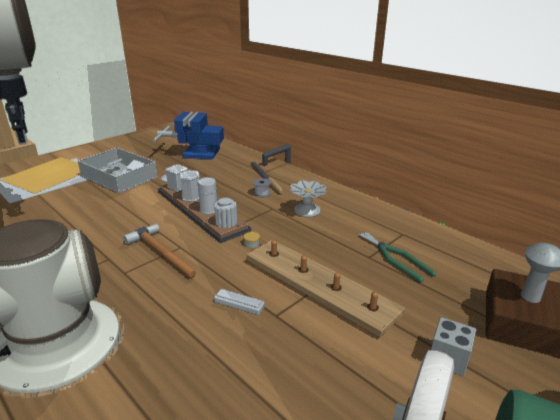

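The top view shows the tray row, left to right: square (123,247), hex (159,251), round (201,255), petal (243,259). The rack pegs are at (327,264), (365,262), (403,260) and (440,258), and the dish is at (277,158). The side view agrees, with the rack to the right of the tray.

```bash
cat > h.py <<'E'
import numpy as np, cv2
from workcell import bot
def ray(i,uv,z):
    M,E=i["mtx"],i["extrinsics"]; d=E[:3,:3]@np.linalg.solve(M,[uv[0],uv[1],1.]); c=E[:3,3]
    return c+d*(z-c[2])/d[2]
def proj(i,P):
    P=np.atleast_2d(P);E=i["extrinsics"]; c=(P-E[:3,3])@E[:3,:3]; p=c@i["mtx"].T; return p[:,:2]/p[:,2:]
def dirs(i,uv): d=i["extrinsics"][:3,:3]@np.linalg.solve(i["mtx"],[uv[0],uv[1],1.]); return i["extrinsics"][:3,3],d/np.linalg.norm(d)
def tri(obs): # least squares meeting point of rays [(info,uv),...]
    A=np.zeros((3,3));b=np.zeros(3);L=[]
    for i,uv in obs:
        c,d=dirs(i,uv);P=np.eye(3)-np.outer(d,d);A+=P;b+=P@c;L.append((c,P))
    x=np.linalg.solve(A,b); return x,[np.linalg.norm(P@(x-c)) for c,P in L]
E
python3 - <<'E'
from h import *
i=bot.camera_info("top")
for n,uv,z in [("sq",(123,247),.09),("hex",(159,250),.1),("rnd",(200,254),.116),("pet",(242,259),.09),("p1",(327,264),.06),("p2",(365,262),.06),("p3",(403,260),.06),("p4",(440,258),.06),("dish",(277,158),.07)]: print(n,ray(i,uv,z).round(3))
im=cv2.imread("pics/top0.png")
cv2.imwrite("pics/topT.png",cv2.resize(im[215:295,95:275],None,fx=4.4,fy=4.4,interpolation=cv2.INTER_CUBIC))
E
```

```text
sq [0.535 0.378 0.09 ]
hex [0.528 0.291 0.1  ]
rnd [0.518 0.193 0.116]
pet [0.507 0.099 0.09 ]
p1 [ 0.495 -0.104  0.06 ]
p2 [ 0.499 -0.197  0.06 ]
p3 [ 0.504 -0.289  0.06 ]
p4 [ 0.509 -0.38   0.06 ]
dish [0.754 0.017 0.07 ]
```

View pics/wrist0.png

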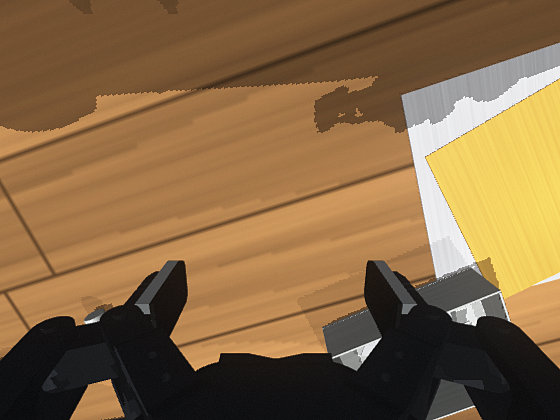

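The wrist view shows only bench, with the fingers at the bottom centre of the image, so I'll move to look over the tray.

```bash
cat > snap.py <<'E'
import sys,pickle
from h import *
i=bot.camera_info("wrist");im=bot.camera("wrist");n=sys.argv[1]
cv2.imwrite(f"pics/{n}.png",im);pickle.dump(i,open(f"pics/{n}.pkl","wb"))
E
python3 drive.py '-.04 -.0147 0 0 .085;-.08 -.0294 0 0 .085;-.12 -.044 0 0 .085;-.16 -.0588 0 0 .085;-.195 -.0716 0 0 .085'
python3 drive.py '-.04 -.0147 0 -3 .085;-.08 -.0294 0 -6 .085;-.12 -.044 0 -9 .085;-.16 -.0588 0 -12 .085;-.195 -.0716 0 -12 .085'
python3 drive.py '-.02 0 0 0 .085;-.035 0 0 0 .085;-.035 0 0 0 .085'
python3 snap.py w1
python3 drive.py '0 -.04 0 0 .085;0 -.08 0 0 .085;0 -.1 0 0 .085;0 -.1 0 0 .085'
python3 snap.py w2
```

```text
time: 0.57
ee_pos: [0.3338, 0.3937, 0.2246]
tcp_rot: [-180.0, -0.0, 162.1]
wrist_force: [0.4, 0.5, -0.3]
opening: 0.085
grasp_force: 0.0
time: 0.98
ee_pos: [0.4976, 0.2653, 0.2246]
tcp_rot: [-180.0, -0.0, 174.3]
wrist_force: [0.6, 1.3, 0.3]
opening: 0.0853
grasp_force: 0.0
time: 1.23
ee_pos: [0.5333, 0.2622, 0.2233]
tcp_rot: [-180.0, -0.0, 173.9]
wrist_force: [0.5, 0.5, 0.4]
opening: 0.0851
grasp_force: 0.0
time: 1.62
ee_pos: [0.5195, 0.1613, 0.2254]
tcp_rot: [-180.0, 0.0, 174.0]
wrist_force: [-0.1, -0.4, -1.0]
opening: 0.0849
grasp_force: 0.0
```

View pics/w1.png

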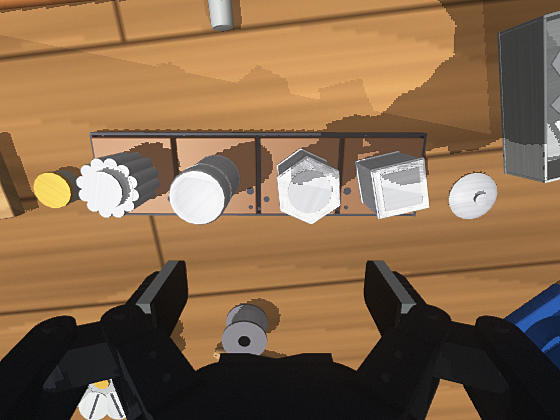

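View pics/w2.png

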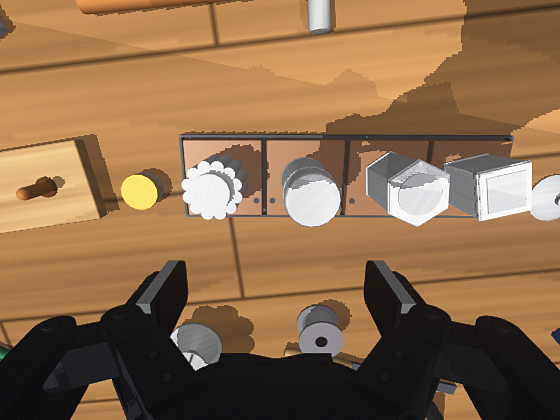

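Both wrist views show the row from right to left: square, hex, round, petal. In w1 the tops are near (397,188), (310,185), (202,196) and (107,188). I'll enlarge to get the corners.

```bash
python3 - <<'E'
import cv2,numpy as np
a=cv2.imread("pics/w1.png")[130:230];b=cv2.imread("pics/w2.png")[130:230]
f=lambda c:cv2.resize(c,None,fx=4,fy=3,interpolation=cv2.INTER_CUBIC) if 0 else cv2.resize(c,None,fx=3.5,fy=3.5,interpolation=cv2.INTER_CUBIC)
def grid(c,x0):
    c=f(c)
    for k in range(0,c.shape[1]//35+1):
        cv2.line(c,(k*35,0),(k*35,6 if k%5 else 14),(0,255,0),1)
    return c
# w1: cols 60-240 & 270-440 ; w2
cv2.imwrite("pics/c1.png",np.vstack([grid(a[:,60:280],60),grid(a[:,230:450],230)][::1])[:600])
cv2.imwrite("pics/c2.png",np.vstack([grid(b[:,160:380],160),grid(b[:,340:560],340)])[:600])
E
```

```text
(no output)
```

View pics/c1.png

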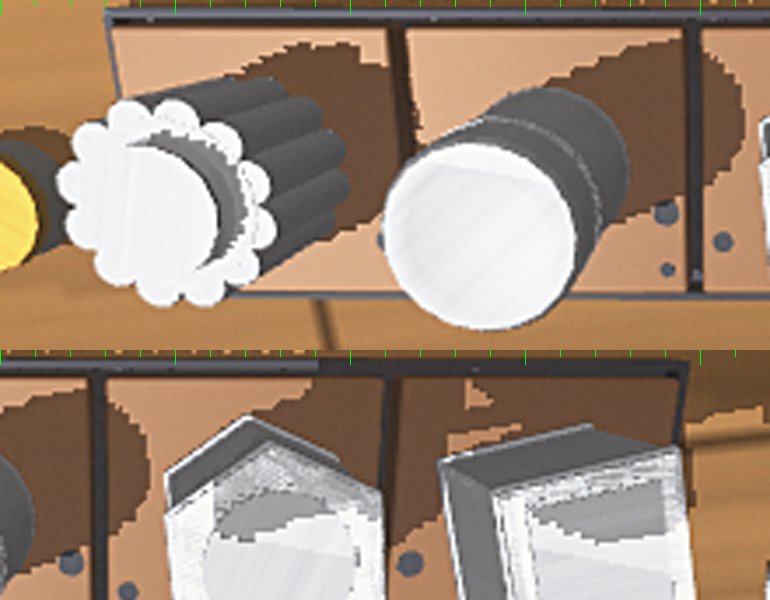

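View pics/c2.png

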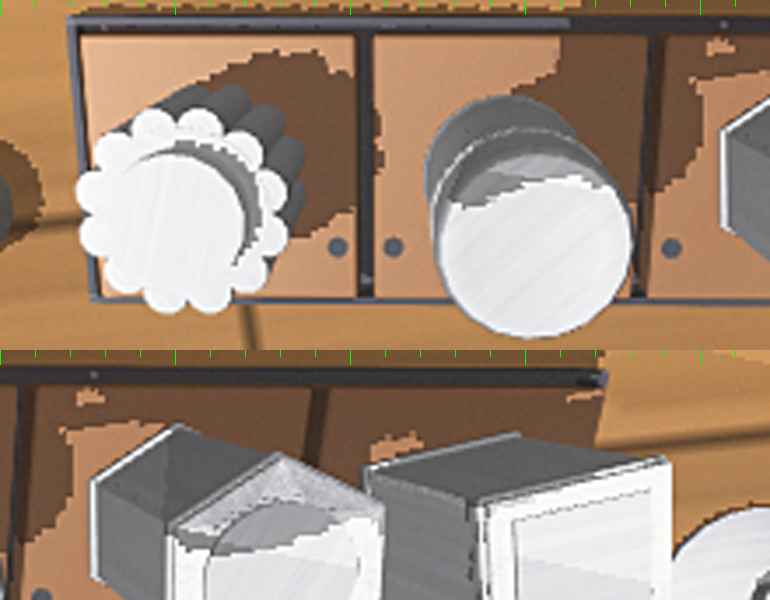

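Measured from the crops (w1 / w2 pixels):
- Beaker centre: (197.4,197.1) / (313.0,199.9).
- Petal centre: (107.6,188) / (211.9,190.1).
- Hex top corner: (306.6,156.6) / (420,160).
- Square top-left corner: (371.4,170.9) / (477.1,173.7).

The crops cut off the bottoms of the hex and square, so I took those corners from the full views.

```bash
python3 - <<'E'
from h import *
import pickle
from scipy.optimize import least_squares
A,B=[pickle.load(open(f"pics/{n}.pkl","rb")) for n in("w1","w2")]; T=bot.camera_info("top")
P=lambda u:(u[0],u[1])
for n,a,b in [("beaker",(197.4,197.1),(313,199.9)),("petal",(107.6,188),(211.9,190.1))]:
    x,r=tri([(A,a),(B,b)]);print(n,x.round(4),np.round(r,4))
def fit(n,angs,R,a,b,p0):
    k=np.radians(angs)
    def f(p):
        t=k+p[3];pts=np.c_[p[0]+R*np.cos(t),p[1]+R*np.sin(t),0*t+p[2]]
        return np.r_[proj(A,pts)-a,proj(B,pts)-b].ravel()
    s=min((least_squares(f,p0+[y]) for y in np.arange(0,6.3,.5)),key=lambda s:s.cost)
    print(n,s.x[:3].round(4),"yaw of axis",np.degrees(s.x[3])%(60 if n=="hex" else 90),"rms px",np.sqrt((s.fun**2).mean()).round(2))
# image: right=+y, down=+x ; image order clockwise -> from up (-x) to right (+y): world angle decreasing
hexa=[30,-30,90,210]  # top, right-up, left-up, bottom  (rel to unknown yaw)
fit("hex",hexa,.0312,np.array([(306.6,156.6),(339.4,170.9),(277.4,177.1),(312,226)]),np.array([(420,160),(449.7,175.1),(388,180),(418,226)]),[.53,.29,.1])
fit("sq",[45,-45,-135,135],.0339,np.array([(371.4,170.9),(424.3,158),(429,208),(376,219)]),np.array([(477.1,173.7),(530.9,160.9),(532,212),(481,221)]),[.535,.378,.09])
# far tray corners at top of rim
for n,a,b in [("corner R-near",(60+107/3.5,130+12/3.5),(160+70/3.5,130+20/3.5)),("corner L-near",(230+688/3.5,130+12/3.5),(340+605/3.5,130+22/3.5))]:
    x,r=tri([(A,a),(B,b)]);print(n,x.round(4),np.round(r,4))
E
```

```text
beaker [0.52   0.1946 0.1155] [0.0001 0.0001]
petal [0.5089 0.099  0.0825] [0.0001 0.0001]
hex [0.5281 0.2933 0.1038] yaw of axis 29.763026913692784 rms px 0.92
sq [0.5376 0.3789 0.0949] yaw of axis 7.219524790965949 rms px 1.02
corner R-near [0.4555 0.057  0.0154] [0. 0.]
corner L-near [0.4966 0.4411 0.013 ] [0.0002 0.0002]
```

Measured heights agree with the text. Next I'll look at the rack while turning the fingers square to the row (yaw about 96).

```bash

python3 drive.py '-.0028 -.04 0 7 .085;-.0056 -.08 0 14 .085;-.0084 -.12 0 21 .085;-.011 -.16 0 28 .085;-.014 -.2 0 35 .085' | head -3
python3 drive.py '-.024 -.03 0 7 .085;-.048 -.06 0 14 .085;-.072 -.089 0 21 .085;-.096 -.118 0 28 .085;-.119 -.148 0 35 .085' | head -3
python3 drive.py '0 0 0 7 .085;0 0 0 8 .085;0 0 0 8 .085' | head -3
python3 snap.py w3
python3 drive.py '.04 0 0 0 .085;.08 0 0 0 .085;.12 0 0 0 .085;.15 0 0 0 .085;.15 0 0 0 .085' | head -3
python3 snap.py w4
python3 - <<'E'
import cv2,numpy as np
cv2.imwrite("pics/c3.png",np.vstack([cv2.imread(f"pics/{n}.png")[:300] for n in("w3","w4")]))
E
```

```text
time: 2.08
ee_pos: [0.5135, -0.0366, 0.2248]
tcp_rot: [180.0, 0.0, 138.9]
time: 2.5
ee_pos: [0.5072, -0.2266, 0.2247]
tcp_rot: [180.0, -0.0, 103.8]
time: 2.75
ee_pos: [0.5073, -0.2252, 0.2245]
tcp_rot: [-180.0, -0.0, 96.2]
time: 3.22
ee_pos: [0.4904, -0.0713, 0.2255]
tcp_rot: [179.9, -0.1, 96.6]
```

View pics/c3.png

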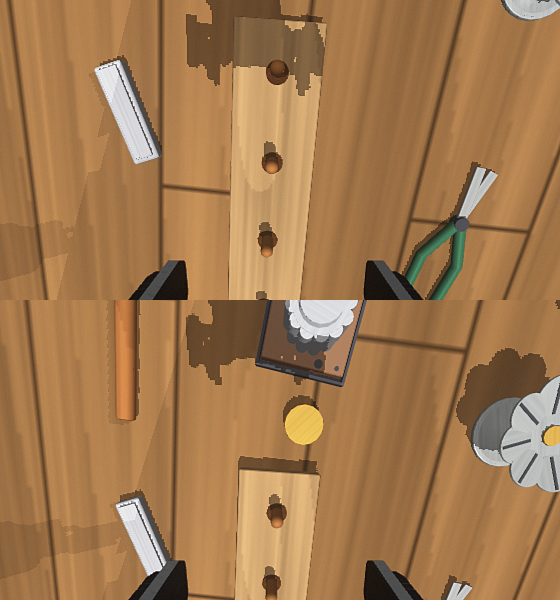

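The rack view shows peg tops in w3 near (278,67), (272,164) and (267,251). In w4, p1's top is near (278,222), with the board's end corners at (240,170) and (320,175).

```bash
python3 - <<'E'
from h import *
import pickle
from scipy.optimize import least_squares
C,D=[pickle.load(open(f"pics/{n}.pkl","rb")) for n in("w3","w4")]; T=bot.camera_info("top")
print(tri([(C,(278,67)),(D,(278,222))])); print(tri([(C,(235,17)),(D,(240,170))])[0],tri([(C,(327,22)),(D,(320,175))])[0])
def pts(p,y,z,x=0):
    c,s=np.cos(p[2]),np.sin(p[2]); return np.array([p[0]+c*x-s*y,p[1]+s*x+c*y,z])
obs=[(C,(278,67),.1425,.063+0,0),(C,(272,164),.0475,.063,0),(C,(267,251),-.0475,.063,0),(D,(278,222),.1425,.063,0),
 (C,(235,17),.1925,.026,-.0475),(C,(327,22),.1925,.026,.0475),(D,(240,170),.1925,.026,-.0475),(D,(320,175),.1925,.026,.0475)]
f=lambda p:np.concatenate([proj(i,pts(p,y,z,x))[0]-uv for i,uv,y,z,x in obs])
s=least_squares(f,[.5,-.24,-.0]);print(s.x,np.degrees(s.x[2]),s.fun.round(1))
for y in(.1425,.0475,-.0475,-.1425):print(pts(s.x,y,.026).round(4),proj(T,pts(s.x,y,.06)).round(0))
E
python3 - <<'E'
import sys;sys.path.insert(0,'.')
from workcell import bot
o=bot.get_obs();print(o['ee_pos'],o['tcp_rot'])
E
```

```text
(array([ 0.49740782, -0.10684517,  0.0621695 ]), [np.float64(0.0004399290528899672), np.float64(0.00043992905288998583)])
[ 0.44860386 -0.06081334  0.02744058] [ 0.54091845 -0.05563518  0.02910565]
[ 0.50381967 -0.24926224  0.04688337] 2.686219258399667 [ 0.2 -0.1  0.2  3.4  0.2  0.8 -0.6  0.3 -1.  -1.5  0.9  0.1 -0.8 -1.7
  0.9 -1.1]
[ 0.4971 -0.1069  0.026 ] [[328. 263.]]
[ 0.5016 -0.2018  0.026 ] [[367. 261.]]
[ 0.506  -0.2967  0.026 ] [[406. 259.]]
[ 0.5105 -0.3916  0.026 ] [[445. 257.]]
[ 0.49088428 -0.07322671  0.22536281] [ 1.79930566e+02 -4.70460757e-03  9.66179870e+01]
```

```bash
python3 - <<'E'
from h import *
T=bot.camera_info("top")
y=-.24926;x=.50382
for t in(.1925,0,-.1925): print(proj(T,[x-np.sin(.0469)*t,y+np.cos(.0469)*t,.026]).round(1))
im=cv2.imread("pics/top0.png")
print(im[250,280:475:5].tolist()) if 0 else None
L=cv2.cvtColor(im,cv2.COLOR_BGR2GRAY).astype(int)
print("row258",list(enumerate(L[252,296:312],296)),list(enumerate(L[252,450:468],450)))
for r0,c0,c1 in((264,318,336),(262,356,374),(260,394,412),(258,431,449)):
    w=L[r0-6:r0+7,c0:c1]; m=w<np.median(L[240:270,315:450])-45; v,u=np.nonzero(m); print((u.min()+c0,u.max()+c0,v.min()+r0-6,v.max()+r0-6),u.mean()+c0,v.mean()+r0-6,m.sum())
E
```

```text
[[306.6 264. ]]
[[383.3 260.2]]
[[459.4 256.5]]
row258 [(296, np.int64(91)), (297, np.int64(90)), (298, np.int64(91)), (299, np.int64(89)), (300, np.int64(85)), (301, np.int64(73)), (302, np.int64(60)), (303, np.int64(57)), (304, np.int64(60)), (305, np.int64(79)), (306, np.int64(118)), (307, np.int64(155)), (308, np.int64(173)), (309, np.int64(177)), (310, np.int64(178)), (311, np.int64(178))] [(450, np.int64(171)), (451, np.int64(172)), (452, np.int64(172)), (453, np.int64(173)), (454, np.int64(172)), (455, np.int64(173)), (456, np.int64(172)), (457, np.int64(167)), (458, np.int64(149)), (459, np.int64(121)), (460, np.int64(98)), (461, np.int64(90)), (462, np.int64(90)), (463, np.int64(90)), (464, np.int64(90)), (465, np.int64(88)), (466, np.int64(88)), (467, np.int64(88))]
(np.int64(319), np.int64(330), np.int64(259), np.int64(268)) 325.14864864864865 264.0135135135135 74
(np.int64(356), np.int64(367), np.int64(257), np.int64(266)) 362.59493670886076 262.253164556962 79
(np.int64(394), np.int64(406), np.int64(256), np.int64(264)) 400.4 260.5111111111111 90
(np.int64(432), np.int64(444), np.int64(254), np.int64(262)) 438.53333333333336 258.55555555555554 90
```

The rack fit agrees with the top view: board ends are predicted at 306.6 and 459.4 and measured at 306.5 and 459. Petal cup first.

```bash
cat > g.py <<'E'
import sys
from h import *
from scipy.spatial.transform import Rotation as R
o=bot.get_obs();a=list(map(float,sys.argv[1:5]));r=R.from_euler('xyz',o['tcp_rot'],degrees=True)
d=r.inv().apply(np.array(a[:3])-o['ee_pos']);print("t",round(o['time'],2),"pos",o['ee_pos'].round(4),"delta",d.round(4),"turn",round(o['tcp_rot'][2]-a[3],1),"rows",round(np.linalg.norm(d)/.0417,1),"open",round(o['opening'],4),"F",o['wrist_force'].round(1),"q6",o['q'][5].round(0))
E
python3 g.py .509 .099 .072 96.3
```

```text
t 3.27 pos [ 0.4909 -0.0732  0.2254] delta [0.169  0.0377 0.1534] turn 0.3 rows 5.5 open 0.0846 F [ 0.4 -0.3  0.1] q6 75.0
```

```bash

python3 drive.py '.04 .009 0 0 .085;.08 .018 0 0 .085;.12 .027 0 0 .085;.155 .035 .02 0 .085;.169 .0377 .05 0 .085' | head -2
python3 drive.py '0 0 0 0 .085;0 0 .02 0 .085' | head -2
python3 g.py .509 .099 .072 96.3
```

```text
time: 3.68
ee_pos: [0.5122, 0.0993, 0.1767]
time: 3.85
ee_pos: [0.5112, 0.0962, 0.1563]
t 3.85 pos [0.5112 0.0962 0.1563] delta [ 0.003  -0.002   0.0843] turn 0.1 rows 2.0 open 0.0849 F [ 1.2 -0.6  1.8] q6 94.0
```

```bash

python3 drive.py '.003 -.002 .03 0 .085;.003 -.002 .06 0 .085;.003 -.002 .084 0 .085;.003 -.002 .084 0 .085' | head -4
python3 drive.py '0 0 0 0 .04;0 0 0 0 .04;0 0 0 0 .04;0 0 0 0 .04;0 0 0 0 .04' 45
python3 g.py .509 .099 .072 96.3
```

```text
time: 4.18
ee_pos: [0.5061, 0.0969, 0.0667]
tcp_rot: [-179.6, 0.0, 96.2]
wrist_force: [-1.3, -0.1, -0.2]
time: 4.6
ee_pos: [0.5083, 0.0977, 0.0735]
tcp_rot: [179.9, -0.0, 96.1]
wrist_force: [-7.7, -1.8, 14.1]
opening: 0.0404
grasp_force: 7.1
t 4.6 pos [0.5083 0.0977 0.0735] delta [0.0012 0.0008 0.0015] turn -0.2 rows 0.0 open 0.0404 F [-7.7 -1.8 14.1] q6 95.0
```

```bash
python3 - <<'E'
from h import *
a=bot.camera("wrist")[:, :];b=bot.camera("side")[140:290,130:330]
cv2.imwrite("pics/c4.png",np.hstack([cv2.resize(a,None,fx=.72,fy=.72),cv2.resize(b,(395,302),interpolation=cv2.INTER_CUBIC)]))
print(bot.get_obs()['opening'],bot.get_obs()['grasp_force'],bot.get_obs()['wrist_force'])
E
```

```text
0.03974092021439496 6.980532493907958 [-8.27463507 -2.04363353 13.81171084]
```

View pics/c4.png

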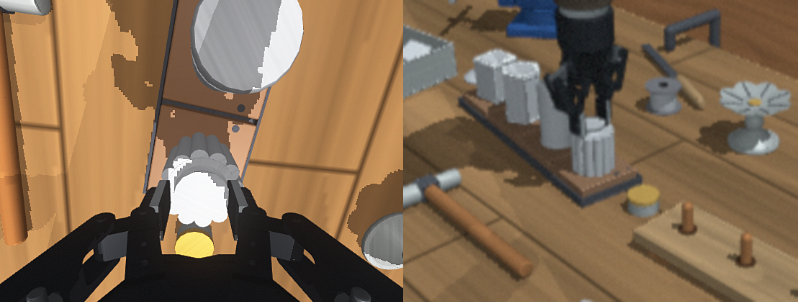

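The fingers stopped at 40 mm, not the expected 62 mm. In the wrist view the petal cup still stands between the pads, its foot near (278,271) at full scale. I need to know whether it was displaced.

```bash
python3 - <<'E'
from h import *
i=bot.camera_info("wrist");a=bot.camera("wrist");o=bot.get_obs()
for z in(.082,.092,.1):print(z,ray(i,(278,271),z).round(4))
P=o['ee_pos'];print(P)
# where petal ring top (r 31mm @ .082) and foot (r 20 @ .092) would be if the cup were at the measured place
c=a[150:360,150:420].copy();c=cv2.resize(c,None,fx=2.8,fy=2.8,interpolation=cv2.INTER_CUBIC)
t=np.linspace(0,2*np.pi,60)
for r,z,col in((.031,.082,(0,0,255)),(.02,.092,(255,0,0)),(.031,.024,(0,255,0))):
    q=(proj(i,np.c_[.5089+r*np.cos(t),.099+r*np.sin(t),0*t+z])-[150,150])*2.8
    cv2.polylines(c,[q.astype(np.int32)],True,col,1)
cv2.imwrite("pics/c5.png",c)
E
```

```text
0.082 [0.5103 0.0947 0.082 ]
0.092 [0.5096 0.1    0.092 ]
0.1 [0.509  0.1043 0.1   ]
[0.508348   0.09775127 0.07347225]
```

View pics/c5.png

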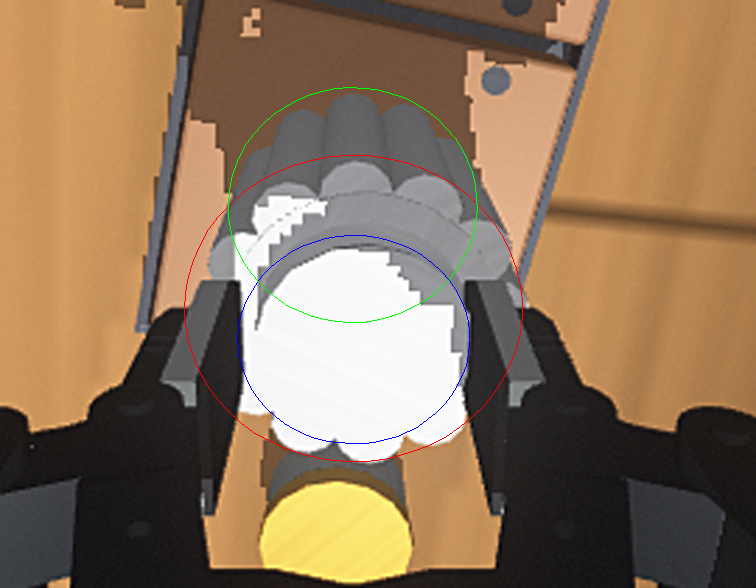

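```bash
python3 - <<'E'
from h import *
from scipy.spatial.transform import Rotation as R
i=bot.camera_info("wrist");o=bot.get_obs();r=R.from_euler('xyz',o['tcp_rot'],degrees=True)
print(o['ee_pos'],o['opening'],o['time'])
for z in(-.01,0,.006,.012,.025):
  print(z,[((proj(i,o['ee_pos']+r.apply([x,s*.02,z]))[0]-150)*2.8).round(0).tolist() for s in(-1,1) for x in(.011,-.011)])
E
```

```text
[0.508348   0.09775127 0.07347225] 0.04023344643069307 4.75
-0.01 [[238.0, 271.0], [242.0, 380.0], [462.0, 271.0], [457.0, 380.0]]
0 [[245.0, 250.0], [249.0, 353.0], [455.0, 250.0], [451.0, 353.0]]
0.006 [[248.0, 238.0], [252.0, 338.0], [451.0, 238.0], [448.0, 338.0]]
0.012 [[252.0, 227.0], [255.0, 325.0], [448.0, 227.0], [445.0, 325.0]]
0.025 [[258.0, 206.0], [261.0, 298.0], [442.0, 206.0], [439.0, 298.0]]
```

The overlay and the known geometry show the pads closed on the 40 mm foot. The fingertips sit on the petal tops at z≈0.082, which puts the real tips about 8 mm behind the reported TCP at this opening, and about 20 mm behind when open. That is roughly 33 mm short of the stated 25 mm ahead. I'll use the measured offset: reopen, go lower and grip the petals.

```bash

python3 drive.py '0 0 -.004 0 .085;0 0 -.004 0 .085;0 0 -.004 0 .085;0 0 0 0 .085;0 0 .008 0 .085' | head -5
python3 drive.py '.001 0 .012 0 .085;.001 0 .02 0 .085;.001 0 .02 0 .085' | head -6
python3 drive.py '0 0 0 0 .05;0 0 0 0 .05;0 0 0 0 .05;0 0 0 0 .05' 45
python3 g.py .509 .099 .045 96.3
```

```text
time: 5.17
ee_pos: [0.509, 0.0979, 0.063]
tcp_rot: [179.9, -0.0, 96.1]
wrist_force: [0.0, 0.4, -0.3]
opening: 0.085
time: 5.42
ee_pos: [0.5068, 0.0985, 0.0397]
tcp_rot: [-179.8, 0.0, 96.1]
wrist_force: [-0.6, -0.7, -0.1]
opening: 0.085
grasp_force: 0.0
time: 5.75
ee_pos: [0.5088, 0.0989, 0.0434]
tcp_rot: [179.9, -0.0, 96.1]
wrist_force: [0.3, -0.1, 2.2]
opening: 0.0597
grasp_force: 48.5
t 5.75 pos [0.5088 0.0989 0.0434] delta [ 0.0001  0.0002 -0.0016] turn -0.2 rows 0.0 open 0.0597 F [ 0.3 -0.1  2.2] q6 95.0
```

Firm grip at 60 mm and 48 N. Lifting clear of the pegs and carrying to the right-end peg.

```bash

python3 drive.py '0 0 -.03 0 .05;0 0 -.06 0 .05;-.03 -.003 -.075 0 .05;-.068 -.007 -.075 0 .05;-.106 -.011 -.075 0 .05'|tail -2
python3 drive.py '-.038 -.004 0 0 .05;-.076 -.008 0 0 .05;-.114 -.012 0 0 .05;-.152 -.0156 0 0 .05;-.19 -.0195 0 0 .05'|tail -2
python3 drive.py '-.038 -.004 0 0 .05;-.076 -.008 0 0 .05;-.114 -.012 0 0 .05;-.152 -.0156 0 0 .05;-.18 -.018 0 0 .05'|tail -2
python3 drive.py '0 0 0 0 .05;0 0 0 0 .05'|tail -2
python3 g.py .5105 -.3916 .047 96.3
```

```text
opening: 0.0598
grasp_force: 50.6
opening: 0.0601
grasp_force: 50.6
opening: 0.06
grasp_force: 50.5
opening: 0.0597
grasp_force: 50.5
t 7.17 pos [ 0.5098 -0.381   0.1167] delta [-0.0107 -0.0004  0.0697] turn -0.4 rows 1.7 open 0.0597 F [-0.2  0.4 -1.4] q6 47.0
```

```bash

python3 drive.py '-.0107 0 0 0 .05;-.0107 0 .02 0 .05;-.0107 0 .045 0 .05;-.0107 0 .06 0 .05;-.0107 0 .064 0 .05'|sed -n 2,4p
python3 drive.py '0 0 .001 0 .05;0 0 .002 0 .05;0 0 .003 0 .05;0 0 .004 0 .05'|sed -n 2,4p
python3 g.py .5105 -.3916 .0454 96.3
```

```text
ee_pos: [0.5107, -0.3887, 0.0506]
tcp_rot: [-179.8, -0.2, 96.2]
wrist_force: [-0.1, 0.1, -2.6]
ee_pos: [0.5123, -0.3906, 0.0511]
tcp_rot: [179.9, 0.1, 96.1]
wrist_force: [0.1, -0.0, -2.4]
t 7.92 pos [ 0.5123 -0.3906  0.0511] delta [-0.0008 -0.0019  0.0057] turn -0.2 rows 0.1 open 0.0601 F [ 0.1 -0.  -2.4] q6 47.0
```

```bash

python3 drive.py '-.001 0 .001 0 .05;-.001 0 .002 0 .05;-.001 0 .003 0 .05;-.001 0 .004 0 .05;-.001 0 .004 0 .05'|sed -n 2,4p
python3 drive.py '0 0 .0005 0 .05;0 0 .001 0 .05;0 0 .0015 0 .05'|sed -n 2,4p

```

```text
ee_pos: [0.5118, -0.3914, 0.0456]
tcp_rot: [180.0, 0.0, 96.1]
wrist_force: [0.1, -0.9, -1.6]
ee_pos: [0.5119, -0.3915, 0.0452]
tcp_rot: [180.0, 0.0, 96.1]
wrist_force: [-2.9, 2.4, 8.5]
```

Contact felt at 8 N. Release and lift, then go to the beaker.

```bash

python3 drive.py '0 0 0 0 .085;0 0 0 0 .085;0 0 0 0 .085;0 0 0 0 .085'|tail -3
python3 drive.py '0 0 -.03 0 .085;0 0 -.06 0 .085;0 0 -.085 0 .085;.03 0 -.1 0 .085;.07 0 -.1 0 .085'|sed -n 2p
python3 snap.py w5
python3 g.py .520 .1946 .145 96.3
```

```text
wrist_force: [0.2, -0.7, 0.2]
opening: 0.0847
grasp_force: 0.0
ee_pos: [0.5054, -0.3236, 0.1476]
t 9.38 pos [ 0.5038 -0.3161  0.146 ] delta [0.5061 0.0704 0.0019] turn -0.2 rows 12.3 open 0.0852 F [5.4 1.4 1.2] q6 52.0
```

```bash
python3 - <<'E'
from h import *
import pickle
i=pickle.load(open("pics/w5.pkl","rb"));a=cv2.imread("pics/w5.png")
t=np.linspace(0,2*np.pi,60)
for r,z,col in((.031,.084,(0,0,255)),(.02,.094,(255,0,0)),(.031,.026,(0,255,0))):
    cv2.polylines(a,[proj(i,np.c_[.5105+r*np.cos(t),-.3916+r*np.sin(t),0*t+z]).astype(np.int32)],True,col,1)
cv2.imwrite("pics/c6.png",a)
E
```

```text
(no output)
```

View pics/c6.png

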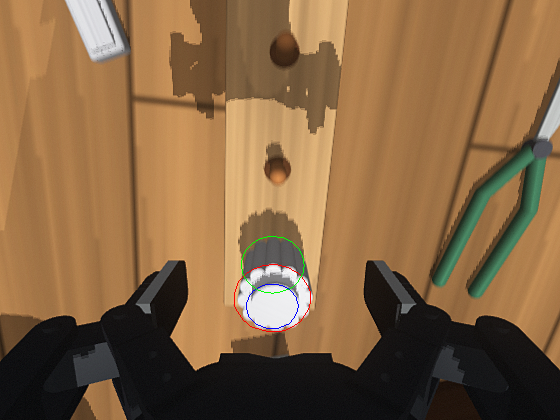

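The petal cup stands flat over the right-end peg, with the overlay matching at (273,300). Next, the beaker.

```bash

python3 drive.py '.04 .0056 0 0 .085;.08 .0111 0 0 .085;.12 .0167 0 0 .085;.16 .0223 0 0 .085;.2 .0278 0 0 .085'|sed -n 2p
python3 drive.py '.04 .0056 0 0 .085;.08 .0111 0 0 .085;.12 .0167 0 0 .085;.16 .0223 0 0 .085;.2 .0278 0 0 .085'|sed -n 2p
python3 drive.py '.04 .0056 0 0 .085;.08 .0111 0 0 .085;.1 .0138 0 0 .085;.1 .0138 0 0 .085;.1 .0138 0 0 .085'|sed -n 2p
python3 g.py .520 .1946 .064 96.3
```

```text
ee_pos: [0.5104, -0.1181, 0.1442]
ee_pos: [0.5169, 0.0839, 0.1443]
ee_pos: [0.52, 0.1839, 0.1438]
t 10.63 pos [0.52   0.1839 0.1438] delta [0.0106 0.0012 0.0798] turn -0.1 rows 1.9 open 0.0852 F [-0.8 -0.3 -0. ] q6 103.0
```

```bash

python3 drive.py '.0106 .001 0 0 .085;.0106 .001 .03 0 .085;.0106 .001 .06 0 .085;.0106 .001 .08 0 .085;.0106 .001 .08 0 .085'|sed -n 2,4p
python3 drive.py '0 0 0 0 .04;0 0 0 0 .04;0 0 0 0 .04;0 0 0 0 .04;0 0 0 0 .04' 45|sed -n '2p;4,6p'
python3 g.py .520 .1946 .064 96.3
```

```text
ee_pos: [0.5181, 0.192, 0.0597]
tcp_rot: [-179.6, 0.1, 96.0]
wrist_force: [-0.0, 0.2, -0.5]
ee_pos: [0.5215, 0.1937, 0.0663]
wrist_force: [0.2, -1.6, 6.6]
opening: 0.0518
grasp_force: 46.6
t 11.47 pos [0.5215 0.1937 0.0663] delta [ 0.0011 -0.0014  0.0023] turn -0.2 rows 0.1 open 0.0518 F [ 0.2 -1.6  6.6] q6 104.0
```

```bash

python3 drive.py '0 0 -.03 0 .04;0 0 -.06 0 .04;-.03 -.004 -.075 0 .04;-.068 -.0094 -.075 0 .04;-.106 -.0146 -.075 0 .04'|tail -2
python3 drive.py '-.038 -.0052 0 0 .04;-.076 -.0105 0 0 .04;-.114 -.0157 0 0 .04;-.152 -.021 0 0 .04;-.19 -.0262 0 0 .04'|tail -2
python3 drive.py '-.038 -.0052 0 0 .04;-.076 -.0105 0 0 .04;-.114 -.0157 0 0 .04;-.152 -.021 0 0 .04;-.19 -.0262 0 0 .04'|tail -2
python3 drive.py '0 0 0 0 .04;0 0 0 0 .04'|tail -2
python3 g.py .506 -.2967 .0733 96.3
```

```text
opening: 0.0518
grasp_force: 48.5
opening: 0.0515
grasp_force: 48.5
opening: 0.0512
grasp_force: 48.5
opening: 0.0516
grasp_force: 48.5
t 12.88 pos [ 0.5045 -0.2987  0.1389] delta [0.0019 0.0017 0.0656] turn -0.4 rows 1.6 open 0.0516 F [-0.5  0.5 -3. ] q6 53.0
```

```bash

python3 drive.py '.0019 .0017 .015 0 .04;.0019 .0017 .04 0 .04;.0019 .0017 .056 0 .04;.0019 .0017 .0625 0 .04;.0019 .0017 .0635 0 .04'|sed -n '2p;4p'
python3 drive.py '0 0 .001 0 .04;0 0 .002 0 .04;0 0 .003 0 .04;0 0 .003 0 .04'|sed -n '2p;4p'

```

```text
ee_pos: [0.5061, -0.2935, 0.0745]
wrist_force: [-0.2, 0.4, -1.9]
ee_pos: [0.5069, -0.2949, 0.0735]
wrist_force: [0.6, 1.0, -2.3]
```

```bash

python3 drive.py '0 0 .001 0 .04;0 0 .002 0 .04;0 0 .003 0 .04;0 0 .003 0 .04'|sed -n '2p;4p'
python3 drive.py '0 0 .0007 0 .04;0 0 .0014 0 .04;0 0 .0014 0 .04'|sed -n '2p;4p'

```

```text
ee_pos: [0.5065, -0.2948, 0.0695]
wrist_force: [-0.3, 0.1, -3.1]
ee_pos: [0.5066, -0.2949, 0.0686]
wrist_force: [-1.1, 0.3, 2.6]
```

```bash

python3 drive.py '0 0 0 0 .085;0 0 0 0 .085;0 0 0 0 .085;0 0 0 0 .085'|tail -3
python3 drive.py '0 0 -.03 0 .085;0 0 -.06 0 .085;0 0 -.08 0 .085;.03 .004 -.085 0 .085;.07 .009 -.085 0 .085'|sed -n 2p
python3 snap.py w6
python3 g.py .5281 .2933 .15 59.8
```

```text
wrist_force: [-0.4, -0.1, 0.1]
opening: 0.085
grasp_force: 0.0
ee_pos: [0.5088, -0.2258, 0.1553]
t 15.02 pos [ 0.5085 -0.2187  0.1547] delta [0.507  0.074  0.0057] turn 36.3 rows 12.3 open 0.085 F [5.5 2.9 0.6] q6 61.0
```

```bash

python3 drive.py '.04 .0058 0 0 .085;.08 .0117 0 0 .085;.12 .0175 0 0 .085;.16 .0234 0 0 .085;.2 .0292 0 0 .085'|sed -n 2p
python3 drive.py '.04 .0058 0 0 .085;.08 .0117 0 0 .085;.12 .0175 0 0 .085;.16 .0234 0 0 .085;.2 .0292 0 0 .085'|sed -n 2p
python3 drive.py '.04 .0058 0 7 .085;.08 .0117 0 14 .085;.1 .0146 0 21 .085;.1 .0146 0 28 .085;.1 .0146 0 35 .085'|sed -n 2p
python3 drive.py '0 0 0 1.4 .085;0 0 0 1.4 .085'|sed -n 2,3p
python3 g.py .5281 .2933 .054 59.8
```

```text
ee_pos: [0.5157, -0.0205, 0.1534]
ee_pos: [0.5235, 0.1818, 0.1535]
ee_pos: [0.5273, 0.2824, 0.1527]
ee_pos: [0.5277, 0.2807, 0.1532]
tcp_rot: [-180.0, 0.0, 59.8]
t 16.43 pos [0.5277 0.2807 0.1532] delta [ 0.0111 -0.006   0.0992] turn -0.0 rows 2.4 open 0.0846 F [-0.3 -0.7 -0.1] q6 148.0
```

```bash

python3 drive.py '.0111 -.006 0 0 .085;.0111 -.006 .03 0 .085;.0111 -.006 .065 0 .085;.0111 -.006 .09 0 .085;.0111 -.006 .0995 0 .085'|sed -n '2p;4p'
python3 drive.py '0 0 0 0 .085;0 0 0 0 .04;0 0 0 0 .04;0 0 0 0 .04;0 0 0 0 .04' 45|sed -n '2,6p'
python3 g.py .5281 .2933 .054 59.8
```

```text
ee_pos: [0.5265, 0.2926, 0.0496]
wrist_force: [1.2, 0.2, -0.4]
ee_pos: [0.5294, 0.2939, 0.0561]
tcp_rot: [179.9, -0.2, 59.7]
wrist_force: [-0.9, -0.9, 6.4]
opening: 0.0537
grasp_force: 47.6
t 17.27 pos [0.5294 0.2939 0.0561] delta [-0.0012 -0.0008  0.0021] turn -0.1 rows 0.1 open 0.0537 F [-0.9 -0.9  6.4] q6 149.0
```

```bash

python3 drive.py '0 0 -.03 0 .04;0 0 -.06 0 .04;-.027 .0138 -.078 0 .04;-.062 .0317 -.078 0 .04;-.097 .0496 -.078 0 .04'|tail -2
python3 drive.py '-.0356 .0182 0 0 .04;-.0712 .0364 0 0 .04;-.1068 .0546 0 0 .04;-.1424 .0728 0 0 .04;-.178 .091 0 0 .04'|tail -2
python3 drive.py '-.0356 .0182 0 0 .04;-.0712 .0364 0 0 .04;-.1068 .0546 0 0 .04;-.1424 .0728 0 0 .04;-.167 .0854 0 0 .04'|tail -2
python3 drive.py '0 0 0 0 .04;0 0 0 0 .04'|tail -2
python3 g.py .5016 -.2018 .063 59.8
```

```text
opening: 0.0533
grasp_force: 48.4
opening: 0.0532
grasp_force: 48.4
opening: 0.0532
grasp_force: 48.4
opening: 0.0537
grasp_force: 48.5
t 18.68 pos [ 0.4999 -0.2038  0.1321] delta [0.0026 0.0005 0.0691] turn -0.3 rows 1.7 open 0.0537 F [ 0.7  0.3 -2.1] q6 98.0
```

```bash

python3 drive.py '.0026 .0005 .015 0 .04;.0026 .0005 .04 0 .04;.0026 .0005 .058 0 .04;.0026 .0005 .0655 0 .04;.0026 .0005 .067 0 .04'|sed -n '2p;4p'
python3 drive.py '0 0 .001 0 .04;0 0 .002 0 .04;0 0 .003 0 .04;0 0 .0035 0 .04;0 0 .0035 0 .04'|sed -n '2p;4p'

```

```text
ee_pos: [0.5012, -0.199, 0.0635]
wrist_force: [-0.4, 0.0, -1.2]
ee_pos: [0.5021, -0.2005, 0.0618]
wrist_force: [0.5, 0.4, -2.2]
```

```bash

python3 drive.py '0 0 .001 0 .04;0 0 .002 0 .04;0 0 .0028 0 .04;0 0 .0028 0 .04'|sed -n '2p;4p'
python3 drive.py '0 0 .0007 0 .04;0 0 .0014 0 .04;0 0 .0014 0 .04'|sed -n '2p;4p'

```

```text
ee_pos: [0.5019, -0.2004, 0.0584]
wrist_force: [0.3, 0.5, -1.5]
ee_pos: [0.502, -0.2004, 0.0581]
wrist_force: [-3.8, 1.1, 7.4]
```

```bash

python3 drive.py '0 0 0 0 .085;0 0 0 0 .085;0 0 0 0 .085;0 0 0 0 .085'|tail -3
python3 drive.py '0 0 -.03 0 .085;0 0 -.06 0 .085;0 0 -.085 0 .085;0 0 -.09 -7 .085;0 0 -.09 -14 .085'|sed -n 2p
python3 drive.py '0 0 0 -7 .085;0 0 0 -14 .085;0 0 0 -21 .085;0 0 0 -23.4 .085;0 0 0 -23.4 .085'|sed -n 2,3p
python3 g.py .5376 .380 .145 97.2
```

```text
wrist_force: [-0.6, -0.2, 1.1]
opening: 0.085
grasp_force: 0.0
ee_pos: [0.5029, -0.2008, 0.1497]
ee_pos: [0.5019, -0.2004, 0.147]
tcp_rot: [-180.0, -0.0, 97.2]
t 21.27 pos [ 0.5019 -0.2004  0.147 ] delta [0.5713 0.1081 0.002 ] turn -0.0 rows 13.9 open 0.0847 F [-0.1 -0.2  0. ] q6 61.0
```

```bash

python3 drive.py '.04 .0076 0 0 .085;.08 .0151 0 0 .085;.12 .0227 0 0 .085;.16 .0303 0 0 .085;.2 .0378 0 0 .085'|sed -n 2p
python3 drive.py '.04 .0076 0 0 .085;.08 .0151 0 0 .085;.12 .0227 0 0 .085;.16 .0303 0 0 .085;.2 .0378 0 0 .085'|sed -n 2p
python3 drive.py '.04 .0076 0 0 .085;.08 .0151 0 0 .085;.12 .0227 0 0 .085;.16 .0303 0 0 .085;.171 .0325 0 0 .085'|sed -n 2p
python3 drive.py '0 0 0 0 .085;0 0 0 0 .085'|sed -n 2,3p
python3 g.py .5376 .380 .044 97.2
```

```text
ee_pos: [0.5145, 0.0045, 0.1472]
ee_pos: [0.5273, 0.208, 0.1472]
ee_pos: [0.538, 0.3847, 0.1458]
ee_pos: [0.5385, 0.3797, 0.1464]
tcp_rot: [-179.9, 0.0, 97.1]
t 22.68 pos [0.5385 0.3797 0.1464] delta [ 0.0005 -0.0008  0.1024] turn -0.1 rows 2.5 open 0.0849 F [ 0.3 -1.2  0.3] q6 118.0
```

```bash

python3 drive.py '0 -.0008 .03 0 .085;0 -.0008 .065 0 .085;0 -.0008 .09 0 .085;0 -.0008 .102 0 .085;0 -.0008 .102 0 .085'|sed -n '2p;4p'
python3 drive.py '0 0 0 0 .04;0 0 0 0 .04;0 0 0 0 .04;0 0 0 0 .04;0 0 0 0 .04' 45|sed -n '2,6p'
python3 g.py .4971 -.1069 .13 97.2
```

```text
ee_pos: [0.5369, 0.377, 0.0424]
wrist_force: [-0.2, 0.1, 0.1]
ee_pos: [0.5392, 0.3802, 0.0475]
tcp_rot: [179.8, -0.1, 97.1]
wrist_force: [0.5, -1.5, 5.7]
opening: 0.0474
grasp_force: 46.2
t 23.52 pos [0.5392 0.3802 0.0475] delta [-0.478  -0.1015 -0.0837] turn -0.1 rows 11.9 open 0.0474 F [ 0.5 -1.5  5.7] q6 118.0
```

```bash

python3 drive.py '0 0 -.03 0 .04;0 0 -.06 0 .04;-.027 -.0057 -.082 0 .04;-.065 -.0138 -.082 0 .04;-.103 -.0219 -.082 0 .04'|tail -2
python3 drive.py '-.039 -.0083 0 0 .04;-.078 -.0166 0 0 .04;-.117 -.0248 0 0 .04;-.156 -.0331 0 0 .04;-.195 -.0414 0 0 .04'|tail -2
python3 drive.py '-.039 -.0083 0 0 .04;-.078 -.0166 0 0 .04;-.117 -.0248 0 0 .04;-.156 -.0331 0 0 .04;-.18 -.0382 0 0 .04'|tail -2
python3 drive.py '0 0 0 0 .04;0 0 0 0 .04'|tail -2
python3 g.py .4971 -.1069 .0535 97.2
```

```text
opening: 0.0471
grasp_force: 47.7
opening: 0.0475
grasp_force: 47.6
opening: 0.0474
grasp_force: 47.6
opening: 0.0477
grasp_force: 47.6
t 24.93 pos [ 0.496  -0.1086  0.1275] delta [0.0015 0.0012 0.074 ] turn -0.3 rows 1.8 open 0.0477 F [-0.2  0.  -1.3] q6 71.0
```

```bash

python3 drive.py '.0015 .0012 .015 0 .04;.0015 .0012 .04 0 .04;.0015 .0012 .06 0 .04;.0015 .0012 .07 0 .04;.0015 .0012 .072 0 .04'|sed -n '2p;4p'
python3 drive.py '0 0 .001 0 .04;0 0 .002 0 .04;0 0 .003 0 .04;0 0 .0035 0 .04;0 0 .0035 0 .04'|sed -n '2p;4p'

```

```text
ee_pos: [0.4962, -0.1046, 0.0533]
wrist_force: [-0.0, -0.5, -1.4]
ee_pos: [0.4975, -0.1058, 0.0522]
wrist_force: [-0.0, -0.2, -2.0]
```

```bash

python3 drive.py '0 0 .001 0 .04;0 0 .002 0 .04;0 0 .0025 0 .04;0 0 .0025 0 .04'|sed -n '2p;4p'
python3 drive.py '0 0 .0007 0 .04;0 0 .0014 0 .04;0 0 .0014 0 .04'|sed -n '2p;4p'

```

```text
ee_pos: [0.4974, -0.1058, 0.0496]
wrist_force: [-1.0, -0.4, 2.5]
ee_pos: [0.4975, -0.1059, 0.0493]
wrist_force: [-5.5, -0.6, 12.7]
```

Contact felt. Release, lift clear and check everything.

```bash

python3 drive.py '0 0 0 0 .085;0 0 0 0 .085;0 0 0 0 .085;0 0 0 0 .085'|tail -3
python3 drive.py '0 0 -.03 0 .085;0 0 -.06 0 .085;0 0 -.09 0 .085;.04 0 -.1 0 .085;.08 0 -.1 0 .085'|sed -n 2p
python3 drive.py '.04 0 0 0 .085;.08 0 0 0 .085;.12 0 0 0 .085;.16 0 0 0 .085;.16 0 0 0 .085'|sed -n 2p
python3 - <<'E'
from h import *
a=bot.camera("top")[130:300,100:480];b=bot.camera("side")[150:340,200:420]
cv2.imwrite("pics/c7.png",np.vstack([cv2.resize(a,(600,268)),cv2.resize(b,(380,328))[:, :] if 0 else cv2.copyMakeBorder(cv2.resize(b,(380,328)),0,0,0,220,cv2.BORDER_CONSTANT)]))
E
```

```text
wrist_force: [-0.1, -0.1, 0.7]
opening: 0.0846
grasp_force: 0.0
ee_pos: [0.4886, -0.0268, 0.1508]
ee_pos: [0.4665, 0.1379, 0.1475]
```

View pics/c7.png

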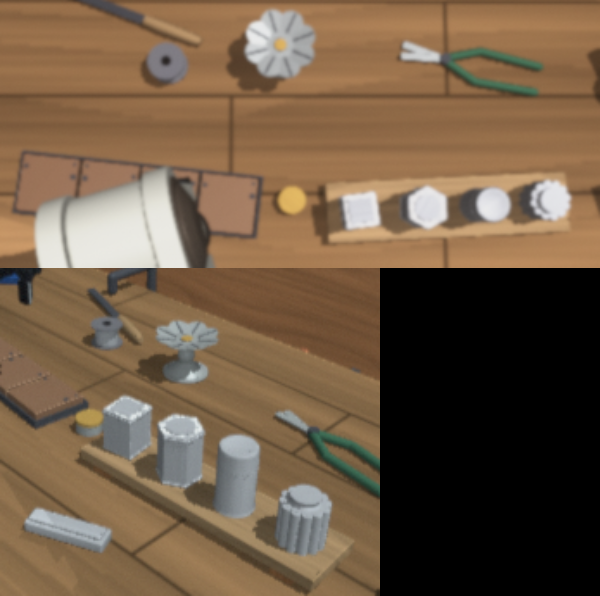

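The picture shows square, hex, round and petal from left to right on the rack (crop x≈361, 427, 490, 549). All stand upright and flat, the dish is in its place, and the arm is clear.

```bash
python3 -c "
from workcell import bot
print(bot.job_done())"
```

```text
the job is handed in; nothing more can be done
None
```

All four vessels (square, hex, round, petal, left to right) stand mouth down and flat over their pegs in soldered order, the dish is undisturbed, and I handed the job in after about 27 s of robot time.

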